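Seat a block in the corner of a sloping locating fixture

ROBOT

A 7-joint arm with a two-finger parallel gripper is mounted at the origin on the work surface; the furniture and walls round the work are solid. World frame = base frame: x ahead of the robot, y to its left, z up, the work surface at z = 0. Lengths are in m, angles in rad, forces in N, time in s.
With the tool pointing down it reaches from about 0.425 to 0.825 m from the base axis. Payload 3.6 kg.
Tool frame: the origin (TCP) lies where the fingers leave the gripper's body, on its centre line; the fingertips stand 73 mm ahead of it and the grasp point (between the pads) lies 54 mm ahead of it; x points along the fingers, y is the direction in which the jaws open and shut, and the axes are right-handed (so a half turn about x gives the same grasp; the last joint's range is limited). The gripper opens to 85 mm and grips with 20 to 120 N. Pads are 22 mm wide; open, the fingers measure 114 mm over their backs; the gripper's body (76 mm by 85 mm) begins 54 mm behind the grasp point. The pads swing forward as they close: fully open they stand 13 mm farther back than shut.
Start: joints at [1.306, 0.615, -0.013, 1.423, 0.008, 1.103, -0.04], TCP at [0.154, -0.632, 0.304] pointing down, gripper open.
Joint ranges: [-3.12, 3.12], [-0.3, 2.06], [-1.34, 1.32], [0.26, 2.42], [-1.36, 4.5], [0.01, 1.98], [-2.84, 2.84]. Speed limits (rad/s): [2.79, 2.79, 3.14, 3.14, 3.14, 3.14, 3.14].

INTERFACE

Orientations are given as a unit quaternion [x, y, z, w].
In Python, from station import arm, snapshot, camera_info, ticket gives the robot as it stands. Calls block until the motion is done:
- arm.movep(position, orientation): joint-space move of the TCP to a pose.
- arm.line_to(position, velocity=0.15, ori=None): straight line of the TCP; ori=None keeps the orientation; velocity is the mean speed in m/s.
- arm.move_j(angles): joint-space move.
- arm.move_gripper(opening, effort=None): opening from 0.0 (shut) to 1.0 (fully open); effort is the grip in N (None keeps the last); returns when the fingers have stopped.
- arm.pause(seconds).
- arm.ik(position, orientation): joint angles nearest the present ones, or None.
- snapshot(name): name is "scene" or "top"; returns the picture (480x640x3 uint8, blue, green, red); there is no depth.
- camera_info(name): a dict with "fx", "fy", "cx", "cy" (pixels), "dist_coeffs" ([k1, k2, p1, p2, k3] as OpenCV has them; the pictures are not rectified), "R" (3x3) and "t" (3): a world point X has camera coordinates R X + t. Camera axes: x right, y down, z forward; pixel columns grow to the right and rows downward; lengths in m; the calibration is good to about 2 mm. A picture is of the moment at which its call begins. camera_info takes no time and is no camera call.
A pose or a line that the arm cannot do raises arm.MotionError and nothing moves.
- ticket.finish_job(): hands the job in, once; it reports no verdict.
Readings, each from a call of its own:
- arm.read_time(): time.
- arm.read_joint_positions(): joint angles.
- arm.read_dq(): joint speeds.
- arm.read_effort(): joint torques, N m.
- arm.read_tool_pos(): TCP position.
- arm.read_eef_rot(): TCP orientation.
- arm.read_ft_force(): force on the tool from outside, world axes, zero at the start.
- arm.read_wrist_torque(): the same for the moment, N m.
- arm.read_opening(): opening from 0.0 (shut) to 1.0 (fully open).
Only numpy, scipy, OpenCV 4.12 (cv2) and the standard library are available. Lean on these libraries where they do the work, as an engineer would, in place of code of your own. Each camera call takes 0.05 s, during which the arm holds its last target. There are 200 camera calls.

TASK

Lay the aluminium block flat and lengthwise on the upper part of the sloping plate, clear of the side rail, and let go so that it slides by itself down into the corner until the sprung roller stops it. Then push it from behind along the rail, past the roller, and press it fully home against the stop screw for a moment with roughly 15 newtons, never as hard as 25, and leave it there. Do not disturb the copper tee or the roll of tape.

Things in the scene. Friction and masses are not known exactly. Their poses are not given: they have to be found in the camera images.
- block_center (a point): centre (half-way up) of the loose plain aluminium block, 80 mm long (its x) x 40 mm wide (its y) x 28 mm high (its z), with two dark shallow round recesses on top; mass 0.2 to 0.3 kg; starts lying flat on the table; either end may lead
- block: the same block; origin at the centre of its underside, same axes
- nest: dark steel sloping plate, 257 x 150 mm, slippery, tilted 23 degrees along x and 16 across so it falls to its locating corner. Origin: near that corner, on the plate's upper surface and the rail's inner face. x: up the slope along the rail, away from the end stop, roughly away from the robot; y: across, away from the rail; z: out of the plate. The plate spans x -52 to 205, y -14 to 136 mm
- plate_mid (a point): a point on the plate's surface at 160, 66, 0 mm in the frame of nest: the middle of the clear upper part, where the block can be laid (z axis out of the plate)
- rail: steel side rail along the plate, 226 mm long (x -36 to 190), 12 mm thick, 16 mm high above the plate, inner face in the plane y = 0 of nest, on the right seen from the robot; same origin and axes as nest
- end_stop: rigid steel end bracket across the low end, nearer the robot: 46 mm wide, 26 mm high, inner face at x = -34 mm. It carries the stop: a screw with a 14 mm round tip at y 20, z 14 mm pointing up the slope. The tip stands anywhere from x = -28 to +2 mm, set differently each time and not measured: the block (front face 40 mm from its centre) is home where it meets it. Same origin and axes as nest
- roller (a joint): travel in m of the white sprung roller opposite the rail: upright, 28 mm diameter, 25 mm high, axis at x = 14 mm of nest. 0 = out (leaves 35 mm to the rail, pushes to the rail with 7 N); 0.005 with the block beside it (10 N). A sliding block is stopped by it with its centre at x = about 64 mm; pushing past takes a peak of 11 to 15 N, then 4 to 7 N until the stop is met
- housing: aluminium housing behind the roller, fixed on the plate, 26 mm high, at y = 72 to 112 mm and x = -3 to 31 mm; origin and axes as nest
- tee_center (a point): centre of a loose copper tee pipe fitting, 76 x 51 x 25 mm, lying on the table; not to be disturbed
- tape_center (a point): centre of a loose roll of masking tape lying flat, 70 mm diameter, 25 mm high; not to be disturbed

How it is judged:
On the way, in this order (a step that is already met when the one before it is completed fails the run):
1. the block lies on the upper part of the plate, clear of the rail (x of block_center in the frame of nest above 0.095 m and y of block_center in the frame of nest above 0.035 m and z of block_center in the frame of nest below 0.02 m and contact force between block and nest above 0.2 N), for 0.05 s.
2. let go, it has slid by itself against rail and roller and rests there, short of home (contact force between block and the fingers below 0.05 N and x of block_center in the frame of nest between 0.052 and 0.076 m and y of block_center in the frame of nest below 0.026 m and linear speed of block below 0.02 m/s), for 0.2 s.
3. pushed past the roller, it is pressed against the end stop (its screw) with at least 10 N (contact force between block and end_stop above 10 N and x of block_center in the frame of nest below 0.044 m), for 0.2 s.
At the end, for the whole second after the job is handed in: after it was pressed against the stop with at least 10 N, the block rests flat between rail and roller in the stop's range (centre between x = 9 and 44 mm), within 2 mm of the rail and square to it within 2.3 degrees, right way up, roller pressed back at least 3 mm, at rest and released (x of block_center in the frame of nest between 0.009 and 0.044 m and y of block_center in the frame of nest between 0.017 and 0.022 m and z of block_center in the frame of nest between 0.011 and 0.017 m and angle between the x axis of block and the x axis of nest, either way round below 0.04 rad and angle between the z axis of block and the z axis of nest, either way round below 0.04 rad and angle between block's own z axis and vertical below 0.65 rad and value of joint roller above 0.003 m and linear speed of block below 0.01 m/s and angular speed of block below 0.05 rad/s); the robot touches nothing.
It fails at once if the block is driven against the end stop with more than 25 N (contact force between block and end_stop above 25 N).
It fails at once if the copper tee is moved more than 30 mm (distance of tee_center from where it was at the start of the episode above 0.03 m).
It fails at once if the roll of tape is moved more than 30 mm (distance of tape_center from where it was at the start of the episode above 0.03 m).
It also fails if it takes over 69 s, if anything falls off the work surface, if the arm or the gripper's body presses on something with over 40 N, if the wrist force passes 120 N, or if a joint passes its speed limit or range.

## Working session

There is one attempt and no reset: what is moved stays moved. The work goes in short steps, each a Python script; the robot and the scene stay as the last script left them, time stands still between calls to the robot, and variables do not carry over. Pictures are saved under pics/ and viewed, about 8 in all and at most 12, crops included, and the job is handed in when it is done.

```bash
mkdir -p pics; ls
python3 - <<'E'
from station import *
import cv2,numpy as np
for n in("scene","top"):
    cv2.imwrite(f"pics/{n}0.png",snapshot(n)); c=camera_info(n)
    print(n,{k:np.round(c[k],4).tolist() for k in c})
print(arm.read_time(),arm.read_tool_pos(),arm.read_eef_rot())
E
```

```text
pics
scene {'fx': 447.914, 'fy': 447.914, 'cx': 320.8473, 'cy': 234.8867, 'dist_coeffs': [-0.1077, 0.0, 0.0, 0.0, 0.0], 'R': [[-0.8144, -0.58, -0.0191], [-0.3896, 0.5709, -0.7227], [0.43, -0.5811, -0.6909]], 't': [0.3827, 0.2514, 0.9836]}
top {'fx': 453.7986, 'fy': 453.7986, 'cx': 312.9868, 'cy': 237.4885, 'dist_coeffs': [-0.0361, 0.0, 0.0, 0.0, 0.0], 'R': [[-0.029, -0.9994, -0.0181], [-0.9966, 0.0303, -0.076], [0.0765, 0.0159, -0.9969]], 't': [0.03, 0.4418, 1.0741]}
0.1 [ 0.15365368 -0.63104491  0.30285506] [-0.70196873 -0.08506184  0.70216887 -0.08344621]
```

View pics/scene0.png

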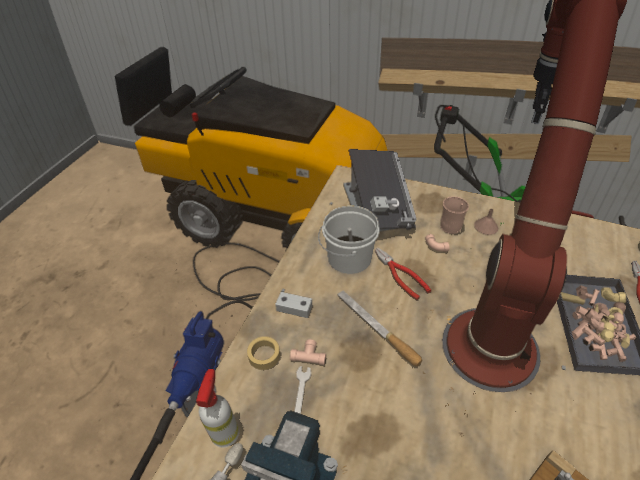

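View pics/top0.png

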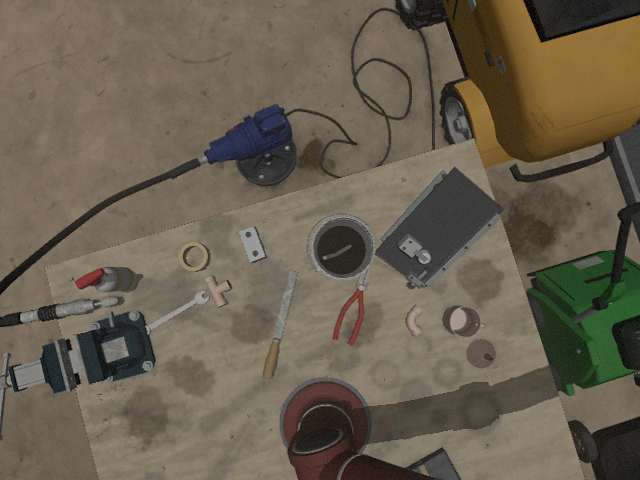

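Scene: block at (294,304), tape (263,352), tee (309,355), nest around (380,190), bucket (350,240). Top: block at (253,244), tape (194,257), tee (217,291), bucket (341,247) between block and nest, nest around (440,228). Next I'll zoom in on the nest and block in both views.

Run:
```python
import cv2,numpy as np
s=cv2.imread("pics/scene0.png");t=cv2.imread("pics/top0.png")
a=cv2.resize(s[140:250,335:425],None,fx=4.4,fy=4.4,interpolation=cv2.INTER_CUBIC)
b=cv2.resize(t[160:300,370:510],(400,400),interpolation=cv2.INTER_CUBIC)
c=np.zeros((484,800,3),np.uint8);c[:484,:396]=a[:484,:396];c[:400,400:]=b
c=np.clip(c.astype(float)*1.6,0,255).astype(np.uint8)
cv2.imwrite("pics/crop1.png",c)
```

```text
(no output)
```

View pics/crop1.png

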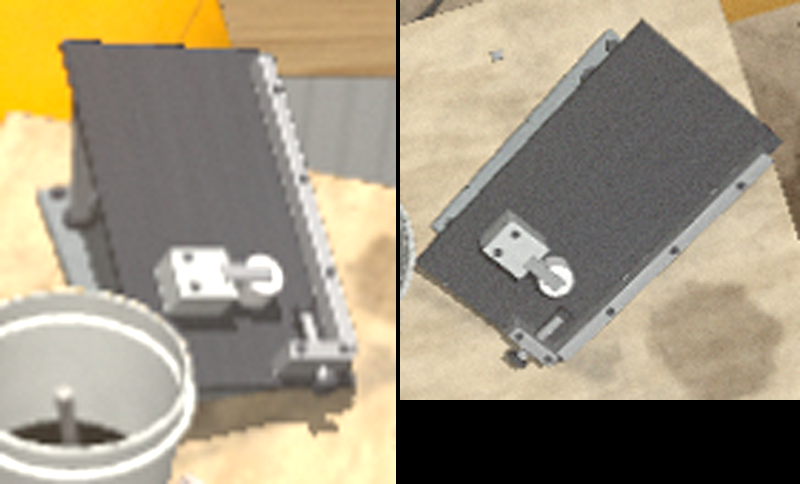

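Crop (4.4x / 2.86x): the nest's corners, housing, roller, rail ends and bracket are visible. I'll fit the nest pose from these points and localise the block by its mask and recesses.

```bash
cat > h.py <<'E'
import cv2,numpy as np
from station import *
from scipy.optimize import least_squares
from scipy.spatial.transform import Rotation as Ro
def proj(n,P):
    c=camera_info(n);K=np.array([[c["fx"],0,c["cx"]],[0,c["fy"],c["cy"]],[0,0,1]])
    return cv2.projectPoints(np.array(P,float).reshape(-1,3),cv2.Rodrigues(np.array(c["R"]))[0],np.array(c["t"]),K,np.array(c["dist_coeffs"]))[0][:,0]
def ray(n,uv):
    c=camera_info(n);K=np.array([[c["fx"],0,c["cx"]],[0,c["fy"],c["cy"]],[0,0,1]])
    p=cv2.undistortPoints(np.array(uv,float).reshape(-1,1,2),K,np.array(c["dist_coeffs"]))[:,0]
    R=np.array(c["R"]);return -R.T@np.array(c["t"]),np.c_[p,np.ones(len(p))]@R
def onz(n,uv,z):
    o,d=ray(n,uv);return o+d*((z-o[2])/d[:,2])[:,None]
E
cat > fit.py <<'E'
from h import *
S=[((205,136,0),(65,45)),((31,72,26),(224,250)),((-3,72,26),(228,282)),((-3,112,26),(163,285)),((190,-12,16),(272,54)),((190,0,16),(256,57)),((-36,-12,16),(355,350)),((-52,-14,0),(354,385))]
T=[((205,136,0),(642,22)),((205,-14,0),(780,143)),((-52,136,0),(415,268)),((31,112,26),(507,211)),((31,72,26),(550,247)),((-3,72,26),(520,277)),((-3,112,26),(482,243)),((14,49,25),(556,278)),((190,0,16),(763,152)),((-36,-12,16),(560,362))]
sP=np.array([a for a,_ in S])/1e3;su=np.array([(u/4.4+335,v/4.4+140) for _,(u,v) in S])
tP=np.array([a for a,_ in T])/1e3;tu=np.array([((u-400)*.35+370,v*.35+160) for _,(u,v) in T])
f=lambda q,P:Ro.from_rotvec(q[:3]).apply(P)+q[3:]
res=lambda q:np.r_[(proj("scene",f(q,sP))-su).ravel(),(proj("top",f(q,tP))-tu).ravel()]
r=least_squares(res,[0,0,-.7,.55,-.3,.1],loss="soft_l1")
print(np.round(res(r.x).reshape(-1,2),1).tolist());R=Ro.from_rotvec(r.x[:3]).as_matrix();print(R.round(4).tolist(),r.x[3:])
print("tilt x,y",np.degrees(np.arcsin(R[2])))
# fixed tilt: two conventions
for name,g in(("asin",lambda y:None),):
    pass
def Rt(y,c):
    a,b=np.radians([23,16])
    return (Ro.from_euler('Z',y)*(Ro.from_euler('YX',[-a,b]) if c==0 else Ro.from_euler('XY',[b,-a])))
for c in(0,1):
    rs=lambda q:(lambda g:np.r_[(proj("scene",g(sP))-su).ravel(),(proj("top",g(tP))-tu).ravel()])(lambda P:Rt(q[0],c).apply(P)+q[1:])
    k=least_squares(rs,[-.7,*r.x[3:]],loss="soft_l1");print(c,k.x.round(4),k.cost,r.cost,np.degrees(np.arcsin(Rt(k.x[0],c).as_matrix()[2])))
    np.save(f"nest{c}.npy",np.r_[k.x])
    print(np.round(rs(k.x).reshape(-1,2),1).tolist())
# block
for n,box in(("top",(225,215,280,275)),("scene",(265,280,325,325))):
    im=cv2.imread(f"pics/{n}0.png")[box[1]:box[3],box[0]:box[2]]
    hsv=cv2.cvtColor(im,cv2.COLOR_BGR2HSV);m=cv2.inRange(hsv,(0,0,130),(180,28,255)) if n=="top" else cv2.inRange(hsv,(70,0,60),(140,80,255))|cv2.inRange(hsv,(0,0,130),(180,28,255))
    cs=cv2.findContours(m,cv2.RETR_EXTERNAL,cv2.CHAIN_APPROX_NONE)[0];cn=max(cs,key=cv2.contourArea);
    P=onz(n,cn[:,0]+np.array(box[:2]),.028)[:,:2];print(n,"block rect",cv2.minAreaRect((P*1e3).astype(np.float32)))
    mm=np.zeros_like(m);cv2.drawContours(mm,[cn],-1,255,-1);mm=cv2.erode(mm,np.ones((3,3)))
    g=cv2.cvtColor(im,cv2.COLOR_BGR2GRAY);d=((g<100)&(mm>0)).astype(np.uint8)
    k,_,st,ce=cv2.connectedComponentsWithStats(d)
    for i in range(1,k):
        if st[i,4]>3:print(st[i,4],ce[i]+box[:2],onz(n,[ce[i]+box[:2]],.028)[0].round(4))
# tape, tee, bucket approx
print("tape",onz("top",[(194,257)],.025),"tee",onz("top",[(217,291)],.012))
o1,d1=ray("top",[(341,246)]);o2,d2=ray("scene",[(350.5,228)])
A=np.c_[d1[0],-d2[0]];s=np.linalg.lstsq(A,o2-o1,rcond=None)[0];print("bucket rim",o1+d1[0]*s[0],o2+d2[0]*s[1])
E
python3 fit.py
```

```text
[[-0.9, -0.7], [-0.3, -1.1], [1.6, 2.2], [3.2, 1.2], [0.2, 1.4], [0.3, 0.4], [0.8, -0.4], [0.3, -0.5], [1.3, -1.7], [0.5, -0.2], [-1.0, -3.7], [1.5, 1.0], [-0.5, -0.6], [-0.8, -0.4], [-0.5, 0.6], [-0.8, 0.0], [-0.5, -0.2], [0.6, -0.1]]
[[0.6643, 0.618, -0.4205], [-0.6672, 0.7438, 0.0392], [0.337, 0.2545, 0.9065]] [ 0.35610717 -0.25958188  0.04471173]
tilt x,y [19.69234378 14.74623966 65.02004679]
0 [-0.781   0.3581 -0.2622  0.0404] 18.895080116898253 15.368050234644015 [23.         14.69807958 62.23258292]
[[-0.7, -1.8], [-0.1, -0.1], [1.7, 3.5], [3.5, 2.7], [0.3, 0.0], [0.5, -0.9], [0.3, 0.5], [-0.2, 0.2], [0.7, -1.2], [1.3, -0.6], [-0.6, -3.6], [1.1, 1.7], [-0.7, -0.2], [-0.9, -0.2], [-0.7, 1.2], [-0.8, 0.1], [-0.2, -0.2], [1.2, -1.0]]
1 [-0.6684  0.3581 -0.2609  0.0415] 17.959554185906693 15.368050234644015 [22.06108403 16.         62.23258292]
[[-0.5, -2.2], [0.0, -0.7], [1.9, 2.9], [3.7, 1.8], [0.2, 0.5], [0.4, -0.5], [0.2, 0.4], [-0.5, 0.1], [1.2, -1.2], [0.9, -0.7], [-0.9, -3.4], [1.4, 1.8], [-0.6, -0.1], [-0.8, -0.1], [-0.5, 1.4], [-0.7, 0.1], [-0.3, -0.3], [0.8, -1.0]]
top block rect ((431.6695556640625, 164.675048828125), (78.42660522460938, 39.48802185058594), 19.834575653076172)
22 [247.90909091 234.09090909] [0.4545 0.1719 0.028 ]
23 [254.91304348 253.04347826] [0.4087 0.156  0.028 ]
scene block rect ((431.9494323730469, 163.85549926757812), (78.091552734375, 39.469688415527344), 19.6380672454834)
14 [283.5 298.5] [0.4563 0.1712 0.028 ]
14 [302.85714286 302.92857143] [0.4105 0.1554 0.028 ]
tape [[0.40364448 0.30317796 0.025     ]] tee [[0.32067883 0.25179125 0.012     ]]
bucket rim [ 0.41459947 -0.04541379  0.11258753] [ 0.41084729 -0.04757329  0.11247489]
```

```bash
cat > refit.py <<'E'
from h import *
src=open("fit.py").read().split("f=lambda")[0];exec(src)
su=su-.39;tu=tu-.33
ks=[i for i in range(len(S)) if i not in(2,3)];kt=[i for i in range(len(T)) if i!=2]
sP,su,tP,tu=sP[ks],su[ks],tP[kt],tu[kt]
a,b=np.radians([23,16])
for c in(0,1):
    rot=lambda y:Ro.from_euler('Z',y)*(Ro.from_euler('YX',[-a,b]) if c==0 else Ro.from_euler('XY',[b,-a]))
    rs=lambda q:np.r_[(proj("scene",rot(q[0]).apply(sP)+q[1:])-su).ravel(),(proj("top",rot(q[0]).apply(tP)+q[1:])-tu).ravel()]
    k=least_squares(rs,[-.7,.36,-.26,.04],loss="soft_l1");M=rot(k.x[0]).as_matrix()
    print(c,k.x.round(4),k.cost.round(2),"mid",(M@[.16,.062,0]+k.x[1:]).round(4),np.round(rs(k.x).reshape(-1,2),1).tolist())
    np.savez(f"nest{c}.npz",R=M,o=k.x[1:])
E
python3 refit.py
cat >> h.py <<'E'
def quat(x,y):
    x=np.array(x,float);y=np.array(y,float);return Ro.from_matrix(np.c_[x,y,np.cross(x,y)]).as_quat()
def nest(c=1):
    d=np.load(f"nest{c}.npz");return d["R"],d["o"]
E
python3 - <<'E'
from h import *
th=np.radians(19.7);N,o=nest()
print(arm.read_ft_force())
for s in(1,-1):
    q=quat([0,0,-1],[-s*np.sin(th),s*np.cos(th),0]);j=arm.ik([.432,.164,.30],q);print(s,None if j is None else np.round(j,2))
    qn=quat(-N[:,2],s*N[:,1]);
    for P in([.16,.062,.075],[.16,.062,.14],[.14,.02,.08],[.05,.02,.085]):
        j=arm.ik(N@P+o,qn);print("  ",P,(N@P+o).round(3),None if j is None else np.round(j,2))
E
```

```text
0 [-0.78    0.3588 -0.2617  0.0402] 7.75 mid [ 0.5006 -0.3182  0.1184] [[-0.7, -1.3], [-0.0, 0.3], [0.4, 0.5], [0.5, -0.4], [0.4, 1.0], [-0.2, 0.7], [0.6, -1.2], [1.2, -0.6], [1.1, 1.8], [-0.7, -0.1], [-0.8, -0.1], [-0.7, 1.3], [-0.7, 0.1], [-0.2, -0.2], [1.3, -1.0]]
1 [-0.6674  0.3588 -0.2603  0.0414] 7.96 mid [ 0.5007 -0.3181  0.1186] [[-0.5, -1.7], [0.1, -0.2], [0.2, 1.0], [0.4, -0.0], [0.3, 0.8], [-0.4, 0.6], [1.1, -1.2], [0.8, -0.7], [1.3, 1.9], [-0.6, -0.0], [-0.8, 0.0], [-0.5, 1.5], [-0.7, 0.2], [-0.4, -0.3], [0.8, -0.9]]
[-0.05993824 -0.15070366 -0.61018466]
1 [ 0.25  0.47 -0.96  1.93  0.47  0.98  0.99]
   [0.16, 0.062, 0.075] [ 0.466 -0.315  0.185] [ 1.01  0.62 -0.52  2.08  0.51  0.1   0.99]
   [0.16, 0.062, 0.14] [ 0.436 -0.312  0.242] [ 1.17  0.51 -0.67  2.08  0.32  0.23  1.18]
   [0.14, 0.02, 0.08] [ 0.425 -0.333  0.17 ] [ 1.11  0.63 -0.53  2.13  0.46  0.05  1.12]
   [0.05, 0.02, 0.085] [ 0.364 -0.274  0.141] [ 1.45  0.88 -1.14  2.37  1.91  0.54 -0.31]
-1 [ 0.1   0.4  -0.71  1.93  0.33  0.92 -2.  ]
   [0.16, 0.062, 0.075] [ 0.466 -0.315  0.185] [ 0.87  0.58 -0.31  2.08 -0.76  0.11 -0.91]
   [0.16, 0.062, 0.14] [ 0.436 -0.312  0.242] [ 0.84  0.44 -0.2   2.09 -0.72  0.27 -0.96]
   [0.14, 0.02, 0.08] [ 0.425 -0.333  0.17 ] [ 1.04  0.61 -0.42  2.13 -0.81  0.06 -0.76]
   [0.05, 0.02, 0.085] [ 0.364 -0.274  0.141] [ 1.25  0.7  -0.76  2.37  2.39  0.27  2.34]
```

```bash
cat >> h.py <<'E'
N,O=nest()
def ntool(beta,s=1):
    """tool dir & quat in nest, body leaning to +x by beta"""
    d=-np.cos(beta)*N[:,2]-np.sin(beta)*N[:,0];return d,quat(d,s*N[:,1])
th=np.radians(19.7);BX=np.array([np.cos(th),np.sin(th),0]);BY=np.array([-np.sin(th),np.cos(th),0]);BC=np.array([.432,.164,0])
def btool(beta,s=1):
    d=np.array([0,0,-np.cos(beta)])-np.sin(beta)*BX;return d,quat(d,s*BY)
W=lambda x,y,z:N@np.array([x,y,z])/1e3+O
E
python3 - <<'E'
from h import *
f=lambda j:None if j is None else np.round(j,2).tolist()
for s in(1,-1):
  for b in(10,20,25):
    b_=np.radians(b)
    d,q=btool(b_,s);print(s,b,"pick",f(arm.ik(BC-d*.077,q)),f(arm.ik(BC-d*.077+[0,0,.2],q)))
    d,q=ntool(b_,s);print("  place",f(arm.ik(W(160,62,0)-d*.077,q)),f(arm.ik(W(160,62,60)-d*.077,q)), f(arm.ik(W(160,62,0)-d*.077+[0,0,.15],q)))
    print("  push",f(arm.ik(W(140,20,8)-d*.073,q)),f(arm.ik(W(58,20,8)-d*.073,q)))
E
```

```text
1 10 pick [0.17, 0.99, -0.96, 1.99, 0.95, 0.94, 0.57] [0.21, 0.61, -0.96, 1.83, 0.47, 1.16, 0.97]
  place [1.1, 0.67, -0.66, 1.92, 0.35, 0.42, 1.17] [1.17, 0.57, -0.71, 1.93, 0.22, 0.51, 1.29] [1.16, 0.47, -0.73, 1.75, 0.1, 0.76, 1.34]
  push [1.17, 0.68, -0.65, 1.98, 0.33, 0.37, 1.26] [1.12, 0.65, -0.56, 2.21, 0.33, 0.14, 1.25]
1 20 pick [0.22, 1.17, -1.15, 1.84, 0.92, 1.26, 0.59] [0.24, 0.8, -1.15, 1.71, 0.54, 1.43, 0.85]
  place [1.09, 0.74, -0.69, 1.77, 0.27, 0.69, 1.26] [1.15, 0.64, -0.72, 1.78, 0.19, 0.77, 1.32] [1.12, 0.56, -0.73, 1.59, 0.11, 1.01, 1.33]
  push [1.16, 0.74, -0.68, 1.83, 0.26, 0.65, 1.33] [1.15, 0.69, -0.63, 2.06, 0.26, 0.44, 1.32]
1 25 pick [0.21, 1.2, -1.15, 1.77, 0.87, 1.35, 0.64] [0.22, 0.85, -1.15, 1.65, 0.52, 1.53, 0.85]
  place [1.08, 0.77, -0.69, 1.69, 0.25, 0.83, 1.28] [1.13, 0.67, -0.72, 1.7, 0.18, 0.9, 1.33] [1.1, 0.6, -0.74, 1.51, 0.12, 1.14, 1.32]
  push [1.15, 0.77, -0.68, 1.76, 0.25, 0.78, 1.34] [1.15, 0.73, -0.65, 1.99, 0.24, 0.58, 1.34]
-1 10 pick [-0.32, 0.77, -0.13, 2.0, 0.14, 0.55, -1.78] [-0.05, 0.49, -0.52, 1.84, 0.23, 1.06, -1.9]
  place 
[... 213 characters left out ...]
0.71, 0.17, -0.86]
-1 20 pick [-0.28, 0.84, -0.19, 1.86, 0.15, 0.81, -1.79] [-0.12, 0.57, -0.43, 1.72, 0.17, 1.25, -1.84]
  place [0.67, 0.64, 0.01, 1.78, -0.44, 0.72, -1.24] [0.68, 0.54, 0.03, 1.8, -0.42, 0.81, -1.25] [0.63, 0.47, 0.07, 1.61, -0.36, 1.05, -1.38]
  push [0.75, 0.64, -0.01, 1.85, -0.46, 0.67, -1.14] [0.8, 0.62, -0.09, 2.07, -0.52, 0.47, -1.05]
-1 25 pick [-0.28, 0.88, -0.19, 1.79, 0.13, 0.93, -1.76] [-0.15, 0.61, -0.4, 1.66, 0.15, 1.35, -1.82]
  place [0.65, 0.67, 0.04, 1.7, -0.41, 0.85, -1.27] [0.67, 0.58, 0.05, 1.72, -0.39, 0.93, -1.28] [0.62, 0.51, 0.08, 1.53, -0.35, 1.17, -1.39]
  push [0.72, 0.67, 0.03, 1.77, -0.41, 0.8, -1.18] [0.76, 0.64, -0.04, 2.0, -0.46, 0.6, -1.11]
```

Run:
```python
from h import *
B=np.radians(15);d,q=btool(B,-1)
P=BC-d*.077
arm.movep(P+[0,0,.24],q);print(arm.read_tool_pos(),arm.read_time())
arm.move_gripper(1.0)
arm.line_to(P+[0,0,.04],.2);arm.line_to(P,.06);print(arm.read_ft_force())
arm.move_gripper(0.0,60);print("open",arm.read_opening(),arm.read_ft_force())
arm.line_to(P+[0,0,.05],.1);print("open",arm.read_opening(),arm.read_ft_force(),arm.read_time())
cv2.imwrite("pics/held.png",np.hstack([cv2.resize(snapshot("scene")[220:370,220:420],(400,300)),cv2.resize(snapshot("top")[180:330,180:380],(400,300))]))
```

```text
[0.45124287 0.16984154 0.31427172] 3.075
[0.7887562  0.3013876  0.03981947]
open 0.45691226494913645 [ 0.76975232 -0.61953484  4.68422106]
open 0.45778520495992886 [ 0.49127184  0.35024821 -3.02329548] 6.4
```

View pics/held.png

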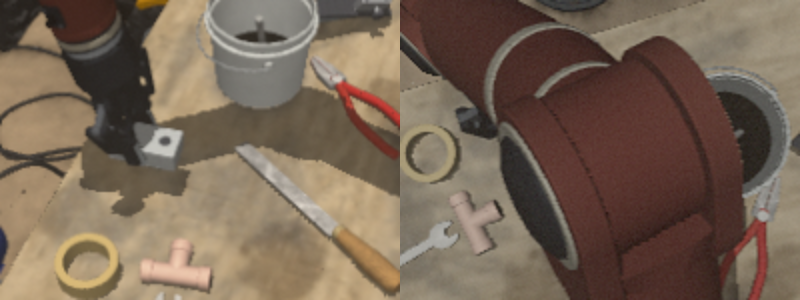

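Left half: the block is held level in the gripper at about (160,145); right half: the arm hides the gripper, and the tee and tape are undisturbed. Now I'll carry it to the plate.

Run:
```python
from h import *
B=np.radians(15);d,q=btool(B,-1)
arm.line_to(BC-d*.077+[0,0,.26],.25)
d,q=ntool(B,-1);P=W(160,62,0)-d*.077;n=N[:,2]
arm.movep(P+n*.06+[0,0,.08],q)
arm.line_to(P+n*.03,.15);arm.line_to(P+n*.010,.06);arm.pause(.2)
f0=np.array(arm.read_ft_force());print("t",arm.read_time(),"open",arm.read_opening(),"f0",f0)
for h in np.arange(9,-7,-1):
    arm.line_to(P+n*h/1e3,.02)
    f=np.array(arm.read_ft_force())-f0;print(h,(f@N).round(2))
    if f@n>3:break
print("t",arm.read_time(), ((np.array(arm.read_tool_pos())-(P))@N*1e3).round(2))
cv2.imwrite("pics/placed.png",cv2.resize(snapshot("scene")[130:250,320:440],(600,600),interpolation=cv2.INTER_CUBIC))
```

```text
t 10.8083 open 0.45491235575446876 f0 [-0.46794413  0.63761256 -1.829996  ]
9 [ 0.61 -0.27 -0.5 ]
8 [ 0.87 -0.27 -0.49]
7 [ 0.56 -0.57 -0.42]
6 [ 0.28 -0.59 -1.76]
5 [-0.49 -0.86 -0.68]
4 [ 0.59  0.24 -0.93]
3 [ 0.36 -0.63 -0.55]
2 [-0.91  0.26  5.6 ]
t 12.8083 [-0.02  0.01  2.57]
```

View pics/placed.png

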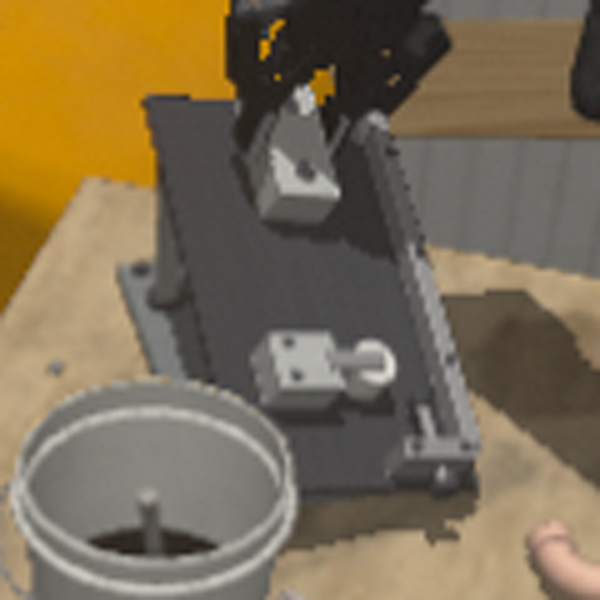

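The block lies on the upper plate (crop ~(300,175)), lined up with the rail and clear of it. Contact came 2.5 mm above the estimate. I'll release it and look.

Run:
```python
from h import *
B=np.radians(15);d,q=ntool(B,-1);P=W(160,62,2.5)-d*.077;n=N[:,2]
arm.move_gripper(.9);print(arm.read_time(),arm.read_opening())
arm.line_to(P+n*.04,.15)
arm.movep(P+n*.04+[0,0,.1],q)
arm.pause(.5);print(arm.read_time())
cv2.imwrite("pics/slid.png",np.hstack([cv2.resize(snapshot("scene")[140:240,335:435],(400,400),interpolation=cv2.INTER_CUBIC),cv2.resize(snapshot("top")[160:300,370:510],(400,400),interpolation=cv2.INTER_CUBIC)]))
```

```text
13.3167 0.9004525491952156
14.7167
```

View pics/slid.png

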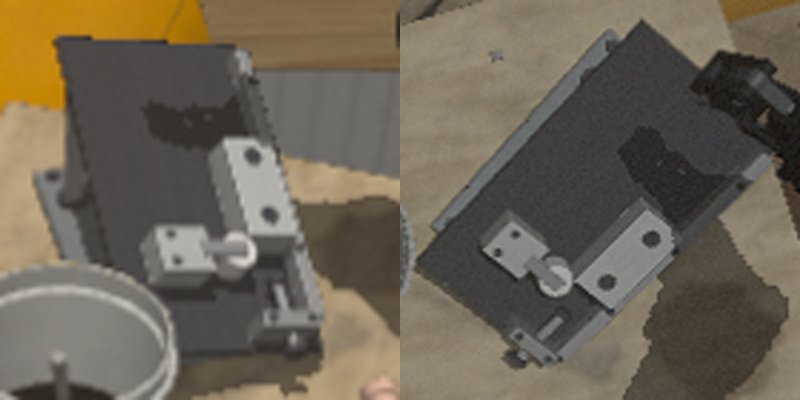

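The block slid by itself against rail and roller (left crop ~(255,195), right crop recesses (651,239), (607,282)). Next I'll calibrate the nest with it and move in behind.

```bash
python3 - <<'E'
from h import *
O2=O+N[:,2]*.0025
def onplane(uv,z):
    o,d=ray("top",uv);n=N[:,2];s=((O2-o)@n+z)/(d@n);return (o+d*s[:,None]-O2)@N*1e3
c=lambda u,v:(370+(u-400)*.35-.33,160+v*.35-.33)
r=onplane([c(651,239),c(607,282)],.028);print("recesses",r.round(1),"centre",r.mean(0).round(1),"(expect ~64,20)")
print("screw tip",onplane([c(566,318)],.021).round(1))
off=np.array([64,20])-r.mean(0)[:2];print(off)
O3=O2-N[:,:2]@off/1e3;np.savez("nest1.npz",R=N,o=O3)
E
python3 - <<'E'
from h import *
B=np.radians(15);d,q=ntool(B,-1)
arm.move_gripper(0.0,60)
T=lambda x,z=8:W(x,21,z)-d*.073
arm.movep(T(135,60),q);arm.line_to(T(135),.12);arm.pause(.2)
f0=np.array(arm.read_ft_force());print(arm.read_time(),"f0",f0)
x=135
while x>105:
    x-=1;arm.line_to(T(x),.03);f=(np.array(arm.read_ft_force())-f0)@N
    if abs(f[0])>2.5 and x<125 or np.abs(f).max()>6:break
print(x,f.round(2),arm.read_time(),((np.array(arm.read_tool_pos())-T(x))@N*1e3).round(2));np.save("f0.npy",f0)
cv2.imwrite("pics/touch.png",np.hstack([cv2.resize(snapshot("scene")[140:240,335:435],(400,400),interpolation=cv2.INTER_CUBIC),cv2.resize(snapshot("top")[160:300,370:510],(400,400),interpolation=cv2.INTER_CUBIC)]))
E
```

```text
recesses [[87.4 18.6 28. ]
 [39.8 18.  28. ]] centre [63.6 18.3 28. ] (expect ~64,20)
screw tip [[-5.2 16.4 21. ]]
[0.39216128 1.69727805]
16.8583 f0 [ 0.72495498  0.69993735 -0.15560841]
113 [ 4.47 -1.23  0.53] 22.3583 [ 1.6  -0.01  0.07]
```

View pics/touch.png

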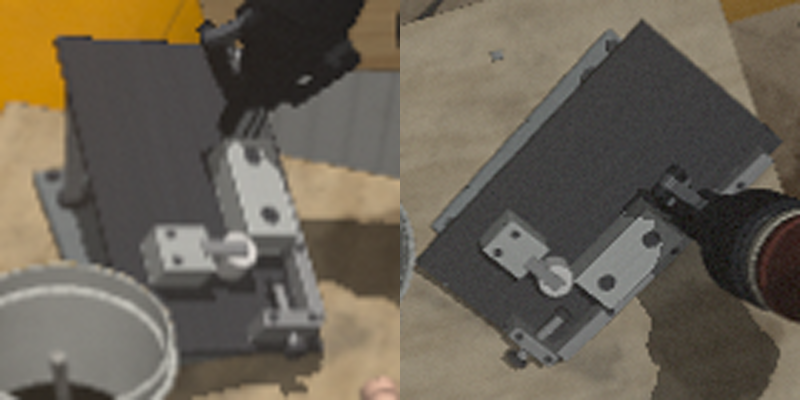

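Tool is touching the rear face squarely (left crop ~(245,140)), and the block hasn't moved. The arm is soft, about 2.8 N/mm, so I'll push in small steps with a force guard.

Run:
```python
from h import *
B=np.radians(15);d,q=ntool(B,-1);f0=np.load("f0.npy")
T=lambda x,z=8:W(x,21,z)-d*.073
def rd():
    f=(np.array(arm.read_ft_force())-f0)@N
    return f,(np.array(arm.read_tool_pos())-T(0))@N*1e3
x=113.;log=[];st=1.;Fk=None;past=False
while x>50 and arm.read_time()<50:
    x-=st;arm.line_to(T(x),.03);f,p=rd();xc=p[0]-50.6;log.append((x,xc,f[0]))
    print(f"{x:.1f} xc {xc:.1f} y {p[1]:.1f} F {f[0]:.1f} {f[1]:.1f} {f[2]:.1f}")
    if xc>52 and f[0]>22:print("too hard at roller");break
    if xc<48:
        if Fk is None or f[0]<Fk: Fk=f[0]
        Fm=np.median([l[2] for l in log if l[1]<48][:6])
        if f[0]>max(Fk,min(Fm,7))+6: st=.5
        if f[0]>min(Fm,7)+14.5: print("pressed",Fm);break
arm.pause(.3);print([v.round(1) for v in rd()]);arm.pause(.4);print([v.round(1) for v in rd()],arm.read_time())
```

```text
112.0 xc 63.5 y -0.0 F 6.8 -0.6 1.1
111.0 xc 63.3 y -0.0 F 7.7 -0.6 1.2
110.0 xc 63.0 y -0.0 F 8.1 -0.1 0.8
109.0 xc 62.8 y -0.0 F 10.0 0.5 1.9
108.0 xc 62.6 y 0.0 F 8.7 0.0 0.9
107.0 xc 62.4 y 0.0 F 11.0 -0.5 2.1
106.0 xc 62.2 y 0.0 F 12.9 0.8 2.7
105.0 xc 62.0 y 0.0 F 11.7 1.0 2.0
104.0 xc 61.7 y 0.1 F 12.8 1.3 2.7
103.0 xc 61.6 y 0.1 F 14.2 1.1 3.8
102.0 xc 61.4 y 0.1 F 15.2 1.3 3.2
101.0 xc 61.2 y 0.1 F 16.0 1.3 3.4
100.0 xc 60.8 y 0.1 F 16.4 0.3 3.7
99.0 xc 57.1 y -0.0 F 10.6 0.3 1.1
98.0 xc 49.8 y -0.1 F 5.5 -0.3 0.4
97.0 xc 48.2 y -0.2 F 5.5 -1.3 0.6
96.0 xc 47.1 y -0.2 F 6.1 -0.4 -0.3
95.0 xc 46.1 y -0.2 F 6.1 -0.6 0.1
94.0 xc 45.0 y -0.3 F 4.9 -1.1 0.6
93.0 xc 44.0 y -0.3 F 5.2 -1.7 0.5
92.0 xc 43.0 y -0.3 F 5.4 -0.7 0.1
91.0 xc 42.0 y -0.3 F 4.8 -0.6 0.0
90.0 xc 41.0 y -0.4 F 5.3 -1.8 0.1
89.0 xc 39.9 y -0.4 F 5.1 -1.7 -1.0
88.0 xc 38.9 y -0.4 F 5.2 -1.2 -0.4
87.0 xc 38.1 y -0.4 F 6.5 -1.3 -1.1
86.0 xc 37.9 y -0.4 F 5.6 0.1 0.5
85.0 xc 37.7 y -0.3 F 7.7 0.0 1.4
84.0 xc 37.6 y -0.3 F 8.2 -0.1 1.0
83.0 xc 37.4 y -0.4 F 9.3 -0.3 1.6
82.0 xc 37.3 y -0.3 F 11.3 -0.5 1.9
81.5 xc 37.2 y -0.3 F 11.1 -0.8 2.0
81.0 xc 37.1 y -0.3 F 12.2 -0.5 1.5
80.5 xc 37.0 y -0.3 F 11.8 -0.6 2.6
80.0 xc 36.9 y -0.3 F 11.7 0.4 2.4
79.5 xc 36.8 y -0.3 F 12.9 0.2 3.1
79.0 xc 36.7 y -0.3 F 13.2 -0.2 2.6
78.5 xc 36.7 y -0.3 F 13.8 0.4 3.3
78.0 xc 36.6 y -0.3 F 14.3 -0.0 3.6
77.5 xc 36.5 y -0.3 F 15.2 0.9 4.1
77.0 xc 36.4 y -0.3 F 15.6 1.0 2.8
76.5 xc 36.4 y -0.3 F 16.2 0.0 3.7
76.0 xc 36.3 y -0.3 F 15.6 0.8 3.6
75.5 xc 36.2 y -0.3 F 17.3 1.3 5.2
75.0 xc 36.1 y -0.3 F 18.0 0.6 4.5
74.5 xc 36.0 y -0.3 F 17.5 0.3 4.7
74.0 xc 36.0 y -0.3 F 18.6 1.4 6.0
73.5 xc 35.9 y -0.3 F 18.5 0.8 6.9
73.0 xc 35.8 y -0.3 F 18.8 1.6 6.3
72.5 xc 35.7 y -0.2 F 19.7 -0.2 7.0
72.0 xc 35.7 y -0.3 F 20.2 2.0 7.1
pressed 5.283113071362466
[array([21.3,  0.7,  6.6]), array([86.2, -0.3,  0.4])]
[array([20.8,  1.3,  8.2]), array([86.2, -0.3,  0.4])] 35.9083
```

Run:
```python
from h import *
B=np.radians(15);d,q=ntool(B,-1);T=lambda x,z=8:W(x,21,z)-d*.073
arm.line_to(T(100),.04);arm.line_to(T(130),.1);arm.line_to(T(150,70),.15)
arm.movep(T(170,70)+[0,0,.1],q);arm.pause(.4);print(arm.read_time(),arm.read_ft_force())
s,t=snapshot("scene"),snapshot("top")
cv2.imwrite("pics/end.png",np.hstack([cv2.resize(s[140:240,335:435],(400,400),interpolation=cv2.INTER_CUBIC),cv2.resize(t[160:300,370:510],(400,400),interpolation=cv2.INTER_CUBIC)]))
```

```text
38.7083 [-1.16996036 -0.51635805 -0.57689474]
```

View pics/end.png

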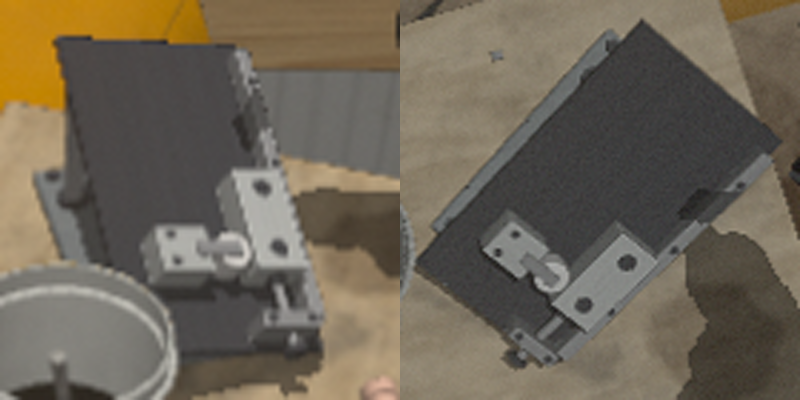

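The block sits flush along the rail, its front end on the screw, with the roller pressed back beside it (right crop recesses (627,262), (584,304), about 26 mm downslope of before). I'm handing it in.

```bash
python3 -c "
from station import *
ticket.finish_job();print(arm.read_time())"
```

```text
the job is handed in; nothing more can be done
the job is handed in; nothing more can be done
```

The block is home against the stop screw and the job was handed in with the clock at about 39 s of the 69 s allowed. No verdict was reported.

- **Laying it down:** I laid the block flat on the upper plate at about x 160, y 62 mm and opened the gripper. It slid by itself against the rail and roller, with its centre measured at x ≈ 64 mm.
- **Pushing it home:** Pushing past the roller peaked at about 16.4 N on the tool, slightly above the stated 11–15 N. Sliding then took about 5 N until it met the screw at a centre x of about 38 mm. I held about 21 N on the tool for 0.7 s. That is about 15.5 N on the stop after subtracting sliding friction; I had no direct reading of the stop force.
- **Last checks:** The final picture shows the block flush with the rail and touching the screw, with the roller pressed back and the gripper clear. Its centre is near x 38 mm by the shift in the picture.
- **Tee and tape:** They looked undisturbed in the picture taken after the grasp. I did not re-measure them at the end, but the arm did not work near them again.
- **Disagreements:** The plate was 2.5 mm higher than my camera fit, and the block read 1.7 mm off in y. I corrected the nest frame for both before pushing. My rough estimate of the screw tip from the picture was x ≈ -5 mm, against about -2 mm by contact.

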